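Take the long spatula out of the sliding-top display case and hold it up

TASK

A customer wants to see the pale olive-wood spatula in the glazed display case: slide the glass lid all the way open by its knob, take the spatula by its handle and, because it is longer than the opening, tilt it so that the handle end comes out first and the blade follows from under the fixed glass. Finish still holding it in the gripper, still and about level, all of it a good hand's breadth higher than the top of the case. Do not force it against the glass, leave the dark spoon lying where it is in the case, and do not disturb the egg cup and honey pot on the table.

Things in the scene. Friction and masses are not known exactly. Their poses are not given: they have to be found in the camera images.
- case: wooden display case fixed on the table, 324 mm (x) by 446 mm (y), inside x +-150, y +-211 mm. Origin: centre of its underside, z up. Heights above the table: floor 10 mm, end walls 103 mm, lid guide strips on the long walls 113 mm. Fixed glass roofs the half y < 0, the sliding lid the half y > 0. Its yaw varies within 0.25 rad
- pane: fixed glass pane over the half y < 0 of the case, 97 to 101 mm above the table; origin and axes are the case's (underside centre). Its free edge, an aluminium strip, ends at the case's y = 0
- opening (a point): middle of the opening that the open lid leaves, 103 mm above the table, at the case's y = +105 mm; axes as the case's. The opening runs from the case's y = 0 to +211 mm and over x = +-150 mm
- lid (a joint): slide of the glass lid in m: 0 closed, 0.218 fully open (end stop), moving to the case's -y over the fixed pane; friction about 2 N; stays where left; starts up to 30 mm open. Lid 103 to 110 mm above the table, 224 mm long, dark wooden edge strips; fully open, its rear edge lies at the case's y = 0
- lid_knob (a point): middle of the lid's upright dark wooden knob, 24 mm diameter, from 109 mm (the glass) to 139 mm above the table, this point at 124 mm. On the case's centre line x = 0; at y = +40 mm with the lid closed, moving to -y as it opens. Axes as the case's
- spatula_handle (a point): point to grasp on the handle of the pale slotted spatula, 95 mm from spatula_middle towards the butt. It lies along the case, handle under the lid, blade under the fixed glass, in a row at the case's x = +55 or -55 mm (spoon in the other). y axis: towards the butt; z up as it lies. Handle 24 mm wide, 18 mm thick, 5 to 23 mm above the case floor; this point 14 mm above it
- spatula_middle (a point): middle of the spatula's length, 12 mm above its underside; axes as spatula_handle. 330 mm long (y -165 to +165 mm from here), about 0.14 kg. Blade y -165 to -51 mm, 62 mm wide, 8 mm thick, on the floor; neck to -25 mm, 36 mm wide; handle -39 to +143 mm; butt block +135 to +165 mm, 28 mm wide, 24 mm thick, on the floor. Centre of mass within 15 mm of here
- spatula: the whole spatula; origin on its underside below spatula_middle, same axes
- spatula_blade_end (a point): middle of the end of the blade, 165 mm from spatula_middle towards -y, half-way through its 8 mm thickness
- spatula_butt (a point): middle of the end face of the handle's butt, 165 mm from spatula_middle towards +y, 12 mm above the underside
- spoon_middle (a point): middle of the dark wooden spoon in the other row of the case, 310 mm long, up to 21 mm high, bowl 62 mm across towards -y, handle 18 mm and butt 22 mm wide towards +y; this point 12 mm above the case floor. To be left alone
- egg_cup_middle (a point): middle of a loose wooden egg cup on the table to the right (-y) of the case, 50 mm diameter, 68 mm high; this point 34 mm up. To be left alone
- honey_pot_middle (a point): point 45 mm up on the axis of a loose wooden honey pot with knobbed lid on the table to the left (+y) of the case, 82 mm diameter, 112 mm high. To be left alone

How it is judged:
By the outcome, as a careful person would: the job done as asked, in the order asked, and still so for the second after the job is handed in, while the arm keeps its last pose, push and grip.
It also fails if it takes over 48 s, if anything falls off the work surface, if the arm or the gripper's body presses on something with over 40 N, if the wrist force passes 120 N, or if a joint passes its speed limit or range.

ROBOT

A 6-joint arm with a two-finger parallel gripper is mounted at the origin on the work surface. World frame = base frame: x ahead of the robot, y to its left, z up, the work surface at z = 0. Lengths are in m, angles in degrees, forces in N, time in s.
With the tool pointing down it reaches from about 0.35 to 0.975 m from the base axis. Payload 17.4 kg.
Tool frame: the origin (TCP) lies at the centre of the arm's flange, where the gripper is bolted on; the fingertips stand 173 mm ahead of it and the grasp point (between the pads) lies 155 mm ahead of it; z points along the fingers, y is the line along which they close (so a half turn about z gives the same grasp; the last joint's range is limited). The gripper opens to 85 mm and grips with 20 to 120 N. Pads are 22 mm wide; open, the fingers measure 114 mm over their backs; the gripper's body (76 mm by 85 mm) begins 54 mm behind the grasp point. The pads swing forward as they close: fully open they stand 13 mm farther back than shut.
Start: joints at [-74.702, 6.646, 82.598, -0, 90.757, -2.166], TCP at [0.203, -0.644, 0.405] pointing down, gripper open.
Joint ranges: [-162.19, 162.19], [-47.58, 125.68], [4.15, 143.07], [-65.23, 245.23], [0.69, 171.88], [-170.13, 170.13]. Speed limits (degrees/s): [108.29, 108.29, 127.2, 180, 180, 180].

INTERFACE

Orientations are given as a 3x3 rotation matrix whose columns are the frame's x, y, z axes.
In Python, from station import env gives the robot as it stands.
- The arm moves only by the tool apply_moves, never from a script. Its argument "targets" is a list of rows, each a list of 3 entries, a list of its own where there are three numbers: the gripper's target within -1 to 1 (fully open at 1, half-way at 0, shut at -1), then the shift along the world's x, y, z in mm, then the turn, a rotation vector about the world's x, y, z in rad. In form: [[grip, [dx, dy, dz], [wx, wy, wz]], ...]. A call has 1 to 10 rows; each row is the pose to reach, as a shift and turn from the pose commanded when the call began; what a row does not reach only later rows make up. A row lasts 1/10 s, in which the tool goes at most 50 mm and 8.59 degrees, less where a joint would pass 70% of its speed; a pose out of reach is approached as far as the arm can. A call with a gripper value outside its range is refused whole. The fingers move at their own pace and stop on an object; "squeeze" is the grip in N (left out, the last holds). Time passes only in rows, so rows that repeat a pose let the fingers close. It gives the time, the measured TCP pose, the force, the opening and the grip force at its end, in the units of the state.
- env.get_state(): the state, without advancing time (a new reading comes with each control period).
- env.grab_frame(name): name is "scene" or "top" or "wrist"; returns the picture (384x512x3 uint8, blue, green, red); there is no depth.
- env.camera_model(name): a dict with "mtx" (3x3 intrinsics, pixels), "origin" and "orientation" of the camera in the world. Camera axes: x right, y up, looking along -z (the intrinsics and any distortion apply to the point x, -y, -z); pixel columns grow to the right and rows downward; lengths in m; the calibration is good to about 2 mm. A picture is of the moment at which its call begins: read the wrist's pose just before it. camera_model takes no time and is no camera call; for the wrist camera it gives the pose at the moment of the call.
- env.job_done(): hands the job in; it is judged then, once.
The state is a dict: "time": time; "joint_pos": joint angles; "dq": joint speeds; "effort": joint torques, N m; "position": TCP position; "orientation": TCP orientation; "contact_force": force on the tool from outside, world axes, zero at the start; "moment": the same for the moment, N m; "width": finger opening in m; "gripper_force": force on a finger pad.
Only numpy, scipy, OpenCV 4.12 (cv2) and the standard library are available. Lean on these libraries where they do the work, as an engineer would, in place of code of your own. Each camera call takes 0.05 s, during which the arm holds its last target. There are 200 camera calls.

## Working session

There is one attempt and no reset: what is moved stays moved. The work goes in short steps, Python scripts to look and compute and a tool call to move; the robot and the scene stay as the last step left them, time stands still between calls to the robot, and variables do not carry over. Pictures are saved under pics/ and viewed, at most 10 in all, crops included, and the job is handed in when it is done.

Besides the shell and the picture viewer there is one more tool, called after "Call:" by a JSON object that holds its "name" and its "arguments", one argument or row to a line. apply_moves: Moves the arm, as the interface text tells. Its arguments: {"type":"object","properties":{"targets":{"type":"array"},"squeeze":{"type":"number"}},"required":["targets"]}

```bash
mkdir -p pics; ls
python3 - <<'E'
from station import env
import cv2,numpy as np
for n in("scene","top"):
    cv2.imwrite(f"pics/{n}0.png",env.grab_frame(n)); m=env.camera_model(n); print(n,{k:np.round(v,4).tolist() if not isinstance(v,str) else v for k,v in m.items()})
print(env.get_state())
E
```

```text
pics
scene {'mtx': [[358.1842, 0.0, 254.7906], [0.0, 358.1842, 195.1719], [0.0, 0.0, 1.0]], 'origin': [1.0086, 0.6049, 0.7717], 'orientation': [[-0.8294, -0.3607, 0.4265], [0.5584, -0.5562, 0.6155], [0.0152, 0.7487, 0.6628]]}
top {'mtx': [[353.8551, 0.0, 253.3773], [0.0, 353.8551, 188.3762], [0.0, 0.0, 1.0]], 'origin': [0.4266, -0.038, 1.2561], 'orientation': [[0.0131, 0.9944, -0.1045], [-0.9999, 0.0138, 0.0059], [0.0073, 0.1044, 0.9945]]}
{'time': 0.1, 'joint_pos': array([-7.47018123e+01,  6.67338127e+00,  8.26335878e+01,  6.02229265e-04,
        9.07547921e+01, -2.16640306e+00]), 'dq': array([-0.06841608, -0.07397955, -0.05795769,  0.02882827, -0.07106546,
       -0.04671965]), 'effort': array([ 2.48684955e-04, -7.33667636e+01, -6.33787537e+01, -3.46250499e-05,
        5.37508575e-03,  7.26459029e-05]), 'position': array([ 0.2025687, -0.6439053,  0.4039942]), 'orientation': array([[ 9.53902575e-01,  3.00116316e-01, -2.74267756e-04],
       [ 3.00116437e-01, -9.53902006e-01,  1.04251293e-03],
       [ 5.12505775e-05, -1.07676803e-03, -9.99999419e-01]]), 'contact_force': array([-0.27783771, -0.07021615,  0.1716215 ]), 'moment': array([-0.00328753, -0.01869705, -0.01181757]), 'gripper_force': 0.0, 'width': 0.08566022271757899}
```

View pics/top0.png

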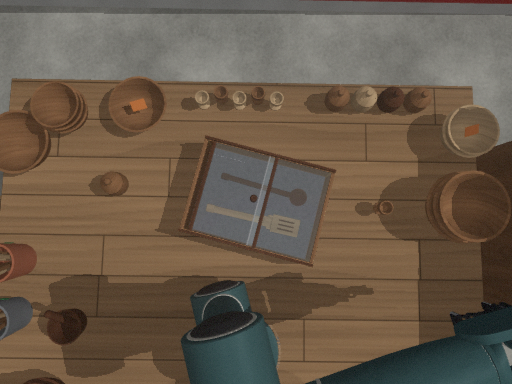

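View pics/scene0.png

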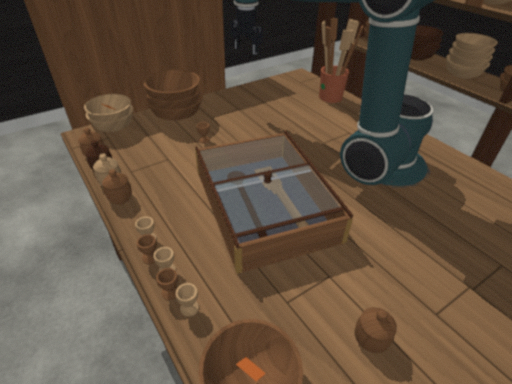

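The top view shows the case, corners near (208,138), (335,170), (311,265) and (181,232). The pale spatula is in the near row, butt (207,208) and blade end (298,228). The knob is near (253,198), the honey pot at (113,183) and the egg cup at (385,207). I'll zoom in for accurate points.

```bash
cat > h.py <<'E'
import numpy as np,cv2
from station import env
def ray(m,u,v):
    K=np.array(m["mtx"]);R=np.array(m["orientation"])
    d=np.linalg.inv(K)@[u,v,1.]; return np.array(m["origin"]),R@np.array([d[0],-d[1],-d[2]])
def onz(m,u,v,z):
    o,d=ray(m,u,v); return o+d*(z-o[2])/d[2]
def proj(m,p):
    c=np.array(m["orientation"]).T@(np.array(p)-m["origin"]); q=np.array(m["mtx"])@[c[0],-c[1],-c[2]]; return q[:2]/q[2]
E
python3 - <<'E'
from h import *
im=cv2.imread("pics/top0.png"); c=im[130:270,175:345]
cv2.imwrite("pics/crop.png",cv2.resize(c,None,fx=4,fy=4,interpolation=cv2.INTER_CUBIC)[:600])
m=env.camera_model("top")
for n,p,z in [("c1",(208,138),.103),("c2",(335,170),.103),("c3",(311,265),.103),("c4",(181,232),.103),("knob",(253,198),.139),("butt",(207,208),.034),("bl",(298,228),.018),("pot",(113,183),.1),("egg",(385,207),.068)]:
    print(n,onz(m,*p,z).round(4))
print(m.keys())
E
```

```text
c1 [0.714  0.1082 0.103 ]
c2 [ 0.6125 -0.3133  0.103 ]
c3 [ 0.3032 -0.2328  0.103 ]
c4 [0.4028 0.1871 0.103 ]
knob [ 0.5133 -0.0438  0.139 ]
butt [0.4847 0.1139 0.034 ]
bl [ 0.4202 -0.2024  0.018 ]
pot [0.5594 0.416  0.1   ]
egg [ 0.4945 -0.4889  0.068 ]
dict_keys(['mtx', 'origin', 'orientation'])
```

View pics/crop.png

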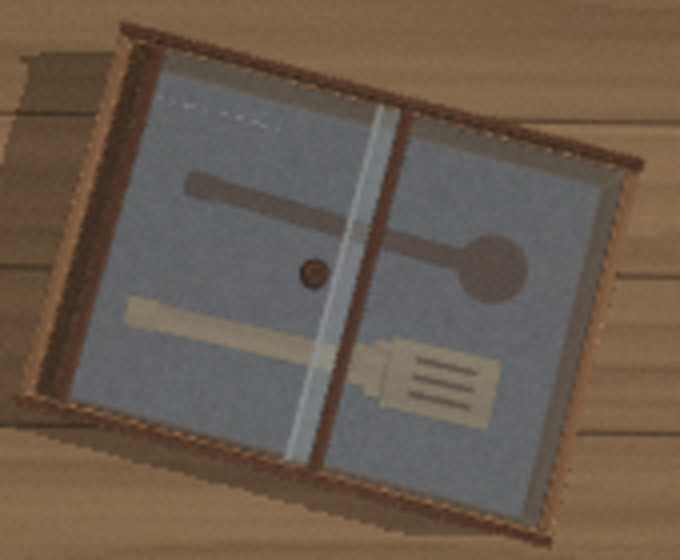

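Run:
```python
from h import *
m=env.camera_model("top")
f=lambda u,v,z:onz(m,175+(u+.5)/4-.5,130+(v+.5)/4-.5,z)
P=np.array([f(122,25,.113),f(643,160,.113),f(550,543,.113),f(18,402,.113)])[:,:2]
Q=np.array([[162,223],[162,-223],[-162,-223],[-162,223]])/1e3
c=P.mean(0);H=(P-c).T@Q
a=np.arctan2(H[1,0]-H[0,1],H[0,0]+H[1,1]);R=np.array([[np.cos(a),-np.sin(a)],[np.sin(a),np.cos(a)]])
print("case",c.round(4),a,np.degrees(a)); print("res",((P-c)@R-Q).round(4).tolist())
for n,p in dict(knob=f(315,273,.139),butt=f(125,311,.034),blade=f(497,393,.018),seam=f(395,110,.103),rear=f(155,50,.11)).items(): print(n,p.round(4),"in case",((p[:2]-c)@R).round(4))
k=f(315,273,.139);b=f(125,311,.034);e=f(497,393,.018)
d=(b-e)[:2];print("len",np.linalg.norm(d),"yaw",np.degrees(np.arctan2(-d[0],d[1])))
d/=np.linalg.norm(d);mid=(b+e)[:2]/2;print("mid",mid,"grasp",mid+.095*d)
```

```text
case [ 0.5107 -0.0597] -0.24260504490364435 -13.900245161560642
res [[-0.0026, -0.0019], [-0.0029, 0.0023], [0.0026, 0.0033], [0.0029, -0.0037]]
knob [ 0.5137 -0.045   0.139 ] in case [-0.0006  0.0151]
butt [0.4868 0.1178 0.034 ] in case [-0.0658  0.1666]
blade [ 0.4207 -0.2055  0.018 ] in case [-0.0524 -0.1631]
seam [ 0.6526 -0.1096  0.103 ] in case [ 0.1498 -0.0143]
rear [0.6986 0.0892 0.11  ] in case [0.1467 0.1898]
len 0.3299710651818443 yaw -11.569816332865022
mid [ 0.45374535 -0.04381692] grasp [0.47279873 0.04925278]
```

The lid is about 25 mm open (knob at case y +15 mm), so it needs about 193 mm of slide. The spatula's grasp point is near (0.473, 0.049), yaw -11.6°. Moving above the knob with the fingers across the case.

Call:
{"name": "apply_moves", "arguments": {
  "targets": [
    [1, [311, 599, -44], [0, 0, 1.023]],
    [1, [311, 599, -44], [0, 0, 1.023]],
    [1, [311, 599, -44], [0, 0, 1.023]],
    [1, [311, 599, -44], [0, 0, 1.023]],
    [1, [311, 599, -44], [0, 0, 1.023]],
    [1, [311, 599, -44], [0, 0, 1.023]],
    [1, [311, 599, -44], [0, 0, 1.023]],
    [1, [311, 599, -44], [0, 0, 1.023]],
    [1, [311, 599, -44], [0, 0, 1.023]],
    [1, [311, 599, -44], [0, 0, 1.023]]
  ]
}}

```text
time: 1.1
position: [0.4328, -0.1991, 0.372]
orientation: [[0.241, 0.971, 0.0], [0.971, -0.241, -0.0], [-0.0, 0.0, -1.0]]
contact_force: [0.3, -0.5, 0.5]
width: 0.0852
gripper_force: 0.0
```

Call:
{"name": "apply_moves", "arguments": {
  "targets": [
    [1, [78, 150, -12], [0, 0, 0]],
    [1, [78, 150, -12], [0, 0, 0]],
    [1, [78, 150, -12], [0, 0, 0]],
    [1, [78, 150, -12], [0, 0, 0]],
    [1, [78, 150, -12], [0, 0, 0]],
    [1, [78, 150, -12], [0, 0, 0]]
  ]
}}

```text
time: 1.7
position: [0.5105, -0.0509, 0.3599]
orientation: [[0.24, 0.971, -0.001], [0.971, -0.24, -0.0], [-0.0, -0.001, -1.0]]
contact_force: [-0.3, 0.4, -0.0]
width: 0.0855
gripper_force: 0.0
```

Run:
```python
from h import *
s=env.get_state();print(s["position"],s["time"],s["joint_pos"].round(1))
m=env.camera_model("wrist");np.savez("w1.npz",**m);cv2.imwrite("pics/w1.png",env.grab_frame("wrist"))
print(m["origin"], "expected knob px",proj(m,[.5137,-.045,.139]),"grasp px",proj(m,[.5137,-.045,.13]))
```

```text
[ 0.51045325 -0.05089401  0.35987559] 1.7 [ -8.5 -13.  105.6  -0.   87.5   5.3]
[0.53023175 0.02278632 0.32930041] expected knob px [256.00776961 206.86394823] grasp px [256.00083711 202.12807136]
```

View pics/w1.png

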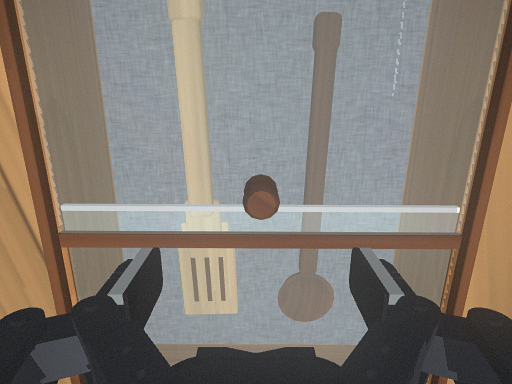

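The wrist view shows the knob's top at (262,205), the spatula handle running from about (186,20) to (201,195), and the blade end at about (211,314). Now refining with these.

Run:
```python
from h import *
m=dict(np.load("w1.npz")); 
im=cv2.imread("pics/w1.png").astype(int)
print("knob",onz(m,262,205,.139))
hs=cv2.cvtColor(im.astype(np.uint8),cv2.COLOR_BGR2HSV)
pts=[]
for r in (40,70,100,130,160,185):
    d=im[r,150:240,2]-im[r,150:240,0]; x=np.where(d>8)[0]+150
    p=onz(m,x.mean(),r,.033); pts.append(p); print(r,x.min(),x.max(),p.round(4))
pts=np.array(pts);q=np.polyfit(pts[:,1],pts[:,0],1);print("yaw",-np.degrees(np.arctan(q[0])),"x at y=.049",np.polyval(q,.049))
print("blade end",onz(m,211,314,.018),"butt inner edge",onz(m,187,19,.034))
```

```text
knob [ 0.51764621 -0.04468811  0.139     ]
40 173 202 [0.4841 0.076  0.033 ]
70 175 204 [0.4787 0.0529 0.033 ]
100 179 206 [0.4738 0.0285 0.033 ]
130 181 208 [0.4679 0.0029 0.033 ]
160 184 210 [ 0.462  -0.0243  0.033 ]
185 186 212 [ 0.4568 -0.0481  0.033 ]
yaw -12.387353843934326 x at y=.049 0.47808602405193196
blade end [ 0.42180666 -0.20288823  0.018     ] butt inner edge [0.48859393 0.09103791 0.034     ]
```

Call:
{"name": "apply_moves", "arguments": {
  "targets": [
    [1, [6, 6, -30], [0, 0, 0]],
    [1, [6, 6, -60], [0, 0, 0]],
    [1, [6, 6, -72], [0, 0, 0]],
    [1, [6, 6, -72], [0, 0, 0]],
    [-1, [6, 6, -72], [0, 0, 0]],
    [-1, [6, 6, -72], [0, 0, 0]],
    [-1, [6, 6, -72], [0, 0, 0]],
    [-1, [6, 6, -72], [0, 0, 0]],
    [-1, [6, 6, -72], [0, 0, 0]],
    [-1, [6, 6, -72], [0, 0, 0]]
  ],
  "squeeze": 30
}}

```text
time: 2.75
position: [0.5159, -0.0449, 0.289]
orientation: [[0.24, 0.971, -0.003], [0.971, -0.24, 0.001], [-0.0, -0.003, -1.0]]
contact_force: [-16.9, 3.5, 13.5]
width: 0.0216
gripper_force: 29.7
```

Call:
{"name": "apply_moves", "arguments": {
  "targets": [
    [-1, [-2, 0, 3], [0, 0, 0]],
    [-1, [-2, 0, 3], [0, 0, 0]]
  ]
}}

```text
time: 2.95
position: [0.5147, -0.0451, 0.2898]
orientation: [[0.241, 0.971, 0.001], [0.971, -0.241, -0.0], [0.0, 0.002, -1.0]]
contact_force: [17.3, -2.7, -21.2]
width: 0.0219
gripper_force: 32.7
```

Call:
{"name": "apply_moves", "arguments": {
  "targets": [
    [-1, [1, 0, -1.2], [0, 0, 0]],
    [-1, [-1.4, -9.7, -1.2], [0, 0, 0]],
    [-1, [-3.8, -19.4, -1.2], [0, 0, 0]],
    [-1, [-8.6, -38.8, -1.2], [0, 0, 0]],
    [-1, [-13.4, -58.2, -1.2], [0, 0, 0]],
    [-1, [-18.2, -77.6, -1.2], [0, 0, 0]]
  ]
}}

```text
time: 3.55
position: [0.4956, -0.1237, 0.2897]
orientation: [[0.241, 0.971, -0.001], [0.971, -0.241, 0.001], [0.0, -0.001, -1.0]]
contact_force: [-0.3, 3.4, -5.1]
width: 0.0217
gripper_force: 34.2
```

Call:
{"name": "apply_moves", "arguments": {
  "targets": [
    [-1, [-4.8, -19.4, 0], [0, 0, 0]],
    [-1, [-9.6, -38.8, 0], [0, 0, 0]],
    [-1, [-14.4, -58.2, 0], [0, 0, 0]],
    [-1, [-19.2, -77.6, 0], [0, 0, 0]],
    [-1, [-24, -97, 0], [0, 0, 0]],
    [-1, [-25.4, -103, 0], [0, 0, 0]],
    [-1, [-26.4, -107, 0], [0, 0, 0]],
    [-1, [-26.9, -109, 0], [0, 0, 0]]
  ]
}}

```text
time: 4.35
position: [0.4685, -0.2324, 0.2897]
orientation: [[0.242, 0.97, -0.002], [0.97, -0.242, 0.001], [0.001, -0.002, -1.0]]
contact_force: [-3.1, 18.4, -0.8]
width: 0.0217
gripper_force: 34.8
```

Call:
{"name": "apply_moves", "arguments": {
  "targets": [
    [-1, [-0.4, -1.5, 0], [0, 0, 0]],
    [-1, [-0.4, -1.5, 0], [0, 0, 0]]
  ]
}}

```text
time: 4.55
position: [0.4684, -0.2328, 0.2896]
orientation: [[0.241, 0.971, -0.002], [0.971, -0.241, 0.004], [0.004, -0.002, -1.0]]
contact_force: [-4.1, 17.6, 0.3]
width: 0.0216
gripper_force: 35.0
```

Call:
{"name": "apply_moves", "arguments": {
  "targets": [
    [-1, [0.3, 1.3, 0], [0, 0, 0]],
    [1, [0.3, 1.3, 0], [0, 0, 0]],
    [1, [0.3, 1.3, 0], [0, 0, 0]],
    [1, [0.3, 1.3, 0], [0, 0, 0]],
    [1, [0.3, 1.3, 0], [0, 0, 0]],
    [1, [0, 0, 35], [0, 0, 0]],
    [1, [0, 0, 75], [0, 0, 0]],
    [1, [0, 50, 110], [0, 0, 0.027]],
    [1, [5, 100, 110], [0, 0, 0.027]],
    [1, [10, 150, 110], [0, 0, 0.027]]
  ],
  "squeeze": 80
}}

```text
time: 5.55
position: [0.4777, -0.0918, 0.4016]
orientation: [[0.216, 0.976, 0.003], [0.976, -0.216, -0.001], [-0.0, 0.003, -1.0]]
contact_force: [0.7, 0.3, -0.1]
width: 0.0853
gripper_force: 0.0
```

Call:
{"name": "apply_moves", "arguments": {
  "targets": [
    [1, [0, 50, 0], [0, 0, 0]],
    [1, [0, 100, 0], [0, 0, 0]],
    [1, [0, 100, 0], [0, 0, 0]],
    [1, [0, 100, 0], [0, 0, 0]]
  ]
}}

```text
time: 5.95
position: [0.478, 0.008, 0.4]
orientation: [[0.212, 0.977, 0.0], [0.977, -0.212, -0.0], [-0.0, 0.0, -1.0]]
contact_force: [-0.1, -0.7, 0.9]
width: 0.0856
gripper_force: 0.0
```

Run:
```python
from h import *
s=env.get_state();print(s["position"],s["time"],s["orientation"].round(3).tolist(),s["contact_force"])
m=env.camera_model("wrist");cv2.imwrite("pics/w2.png",env.grab_frame("wrist"));np.savez("w2.npz",**m)
c=env.camera_model("scene");cv2.imwrite("pics/s2.png",env.grab_frame("scene"))
print("grasp px",proj(m,[.478,.051,.033]),"case y=0 edge",proj(m,[.5107,-.0597,.11]))
```

```text
[0.477954   0.00803454 0.40002611] 5.95 [[0.212, 0.977, 0.0], [0.977, -0.212, -0.0], [-0.0, 0.0, -1.0]] [-0.10291915 -0.7190899   0.89364648]
grasp px [245.03023363 125.47950614] case y=0 edge [305.33047263 249.40385965]
```

View pics/w2.png

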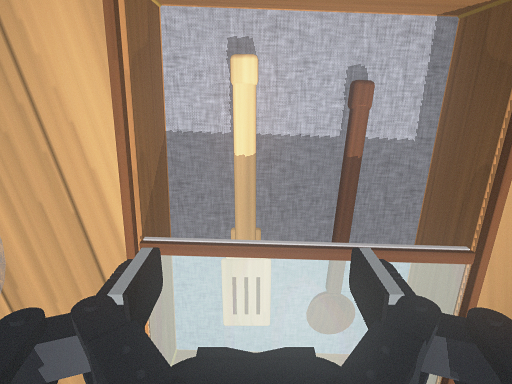

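The lid is fully open. The handle runs straight up the picture, from the butt at (244,55) to (246,235), and passes through the predicted grasp pixel (245,125). The lid and pane edge is at row 243. A quick numeric check, then down.

Run:
```python
from h import *
m=dict(np.load("w2.npz"))
b=onz(m,243.5,55,.034);e=onz(m,246,325,.018)
d=(b-e)[:2];print(b,e,np.linalg.norm(d),np.degrees(np.arctan2(d[0],d[1])))
d/=np.linalg.norm(d);print("grasp",b[:2]-.07*d)
a=onz(m,142,239,.112);c=onz(m,470,248,.112);print("edge",a,c)
print("end wall",onz(m,160,3,.103),onz(m,458,12,.103))
R=lambda p:((p[:2]-[.5107,-.0597])@np.array([[.971,.240],[-.240,.971]])).round(4)
for p in(a,c,b,e,onz(m,160,3,.103),onz(m,458,12,.103)):print(R(p))
```

```text
[0.49135965 0.11673494 0.034     ] [ 0.42165252 -0.20225674  0.018     ] 0.32651918937396657 12.326693819025534
grasp [0.47641566 0.04834871]
edge [ 0.37214164 -0.01836615  0.112     ] [ 0.65341034 -0.08801338  0.112     ]
end wall [0.44020092 0.15699842 0.103     ] [0.65374599 0.10491327 0.103     ]
[-0.1445  0.0069]
[0.1454 0.0068]
[-0.0611  0.1667]
[-0.0523 -0.1598]
[-0.1205  0.1935]
[0.0994 0.1942]
```

Call:
{"name": "apply_moves", "arguments": {
  "targets": [
    [1, [-1, 42, 0], [0, 0, 0]],
    [1, [-1, 42, -40], [0, 0, 0]],
    [1, [-1, 42, -80], [0, 0, 0]],
    [1, [-1, 42, -120], [0, 0, 0]],
    [1, [-1, 42, -160], [0, 0, 0]],
    [1, [-1, 42, -190], [0, 0, 0]],
    [1, [-1, 42, -205], [0, 0, 0]],
    [1, [-1, 42, -212], [0, 0, 0]],
    [1, [-1, 42, -212], [0, 0, 0]]
  ]
}}

```text
time: 6.95
position: [0.4773, 0.0485, 0.188]
orientation: [[0.215, 0.977, -0.0], [0.977, -0.215, -0.0], [-0.0, -0.0, -1.0]]
contact_force: [0.2, -0.8, 0.4]
width: 0.0857
gripper_force: 0.0
```

Call:
{"name": "apply_moves", "arguments": {
  "targets": [
    [-1, [0, 0, 0], [0, 0, 0]],
    [-1, [0, 0, 0], [0, 0, 0]],
    [-1, [0, 0, 0], [0, 0, 0]],
    [-1, [0, 0, 0], [0, 0, 0]],
    [-1, [0, 0, 0], [0, 0, 0]],
    [-1, [0, 0, 0], [0, 0, 0]]
  ],
  "squeeze": 80
}}

```text
time: 7.55
position: [0.4773, 0.0491, 0.1886]
orientation: [[0.214, 0.977, 0.001], [0.977, -0.214, 0.0], [0.0, 0.001, -1.0]]
contact_force: [-0.8, -0.2, 7.0]
width: 0.0223
gripper_force: 79.4
```

The handle is held (22.3 mm, 80 N). Now I'll work out the tilt path, with the blade end just above the floor and the butt moving towards the end wall.

Run:
```python
import numpy as np
t=lambda y,z,th:np.array([y+260*np.cos(th)-178*np.sin(th),z+260*np.sin(th)+178*np.cos(th)])
y0=-162
T0=t(y0,10,0)
for i in range(1,11):
    th=np.radians(2*i);by=168+32*i/10;ye=by-330*np.cos(th);ze=14
    D=t(ye,ze,th)-T0
    top=ze+(4-ye)*np.tan(th)+23/np.cos(th)
    print([[-1],[round(D[0]*.214,1),round(D[0]*.977,1),round(D[1],1)],[round(th*.977,4),round(-th*.214,4),0]],"ye %.0f top %.0f"%(ye,top))
print("slide per 15mm",np.array([.214,.977])*15*np.cos(th),15*np.sin(th))
```

```text
[[-1], [np.float64(-0.6), np.float64(-2.9), np.float64(13.0)], [np.float64(0.0341), np.float64(-0.0075), 0]] ye -159 top 43
[[-1], [np.float64(-1.3), np.float64(-5.7), np.float64(21.7)], [np.float64(0.0682), np.float64(-0.0149), 0]] ye -155 top 48
[[-1], [np.float64(-1.8), np.float64(-8.4), np.float64(30.2)], [np.float64(0.1023), np.float64(-0.0224), 0]] ye -151 top 53
[[-1], [np.float64(-2.4), np.float64(-11.0), np.float64(38.5)], [np.float64(0.1364), np.float64(-0.0299), 0]] ye -146 top 58
[[-1], [np.float64(-3.0), np.float64(-13.5), np.float64(46.4)], [np.float64(0.1705), np.float64(-0.0374), 0]] ye -141 top 63
[[-1], [np.float64(-3.5), np.float64(-15.9), np.float64(54.2)], [np.float64(0.2046), np.float64(-0.0448), 0]] ye -136 top 67
[[-1], [np.float64(-4.0), np.float64(-18.2), np.float64(61.6)], [np.float64(0.2387), np.float64(-0.0523), 0]] ye -130 top 71
[[-1], [np.float64(-4.4), np.float64(-20.3), np.float64(68.8)], [np.float64(0.2728), np.float64(-0.0598), 0]] ye -124 top 75
[[-1], [np.float64(-4.9), np.float64(-22.3), np.float64(75.6)], [np.float64(0.3069), np.float64(-0.0672), 0]] ye -117 top 78
[[-1], [np.float64(-5.3), np.float64(-24.1), np.float64(82.2)], [np.float64(0.341), np.float64(-0.0747), 0]] ye -110 top 80
slide per 15mm [ 3.01641331 13.77119536] 5.130302149885031
```

Call:
{"name": "apply_moves", "arguments": {
  "targets": [
    [-1, [0, 0, 5], [0, 0, 0]],
    [-1, [-0.6, -2.9, 13], [0.034, -0.0075, 0]],
    [-1, [-1.3, -5.7, 21.7], [0.068, -0.015, 0]],
    [-1, [-1.8, -8.4, 30.2], [0.102, -0.0224, 0]],
    [-1, [-2.4, -11, 38.5], [0.136, -0.03, 0]],
    [-1, [-2.4, -11, 38.5], [0.136, -0.03, 0]]
  ]
}}

```text
time: 8.15
position: [0.4747, 0.0378, 0.2275]
orientation: [[0.212, 0.977, 0.032], [0.967, -0.215, 0.136], [0.14, 0.002, -0.99]]
contact_force: [-0.4, 0.2, -1.4]
width: 0.022
gripper_force: 78.4
```

Run:
```python
from h import *
s=env.get_state();print(s["position"],s["contact_force"],s["moment"])
cv2.imwrite("pics/s3.png",cv2.resize(env.grab_frame("scene")[110:290,170:370],None,fx=3,fy=3,interpolation=cv2.INTER_CUBIC))
```

```text
[0.47474304 0.03779671 0.22745055] [-0.35691422  0.1674287  -1.4454172 ] [-0.01314133 -0.02321292  0.01104366]
```

View pics/s3.png

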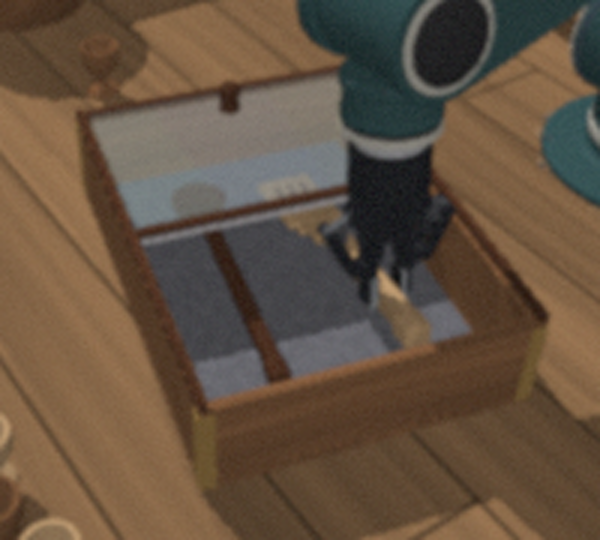

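Only the spatula's weight (1.4 N) is on the wrist: it is free in the hand at 8°, with the butt near (410,325) rising inside the end wall. Continuing to 20°.

Call:
{"name": "apply_moves", "arguments": {
  "targets": [
    [-1, [-0.6, -2.5, 7.9], [0.034, -0.0075, 0]],
    [-1, [-1.1, -4.9, 15.7], [0.068, -0.015, 0]],
    [-1, [-1.6, -7.2, 23.1], [0.102, -0.0224, 0]],
    [-1, [-2, -9.3, 30.3], [0.136, -0.03, 0]],
    [-1, [-2.5, -11.3, 37.1], [0.17, -0.037, 0]],
    [-1, [-2.9, -13.1, 43.7], [0.205, -0.045, 0]],
    [-1, [-2.9, -13.1, 43.7], [0.205, -0.045, 0]]
  ]
}}

```text
time: 8.9
position: [0.4718, 0.0249, 0.2702]
orientation: [[0.202, 0.977, 0.074], [0.918, -0.215, 0.334], [0.342, 0.0, -0.94]]
contact_force: [-0.3, 0.4, -2.0]
width: 0.0224
gripper_force: 78.4
```

Clean. Now sliding out along the spatula's own axis, 60 mm first.

Call:
{"name": "apply_moves", "arguments": {
  "targets": [
    [-1, [3, 13.8, 5.1], [0, 0, 0]],
    [-1, [6, 27.6, 10.2], [0, 0, 0]],
    [-1, [9, 41.4, 15.3], [0, 0, 0]],
    [-1, [12, 55.2, 20.5], [0, 0, 0]],
    [-1, [12, 55.2, 20.5], [0, 0, 0]]
  ]
}}

```text
time: 9.4
position: [0.4839, 0.0814, 0.2904]
orientation: [[0.2, 0.977, 0.073], [0.919, -0.213, 0.333], [0.341, 0.0, -0.94]]
contact_force: [0.2, -0.3, -1.3]
width: 0.0221
gripper_force: 78.4
```

Call:
{"name": "apply_moves", "arguments": {
  "targets": [
    [-1, [3, 13.8, 5.1], [0, 0, 0]],
    [-1, [6, 27.6, 10.2], [0, 0, 0]],
    [-1, [9, 41.4, 15.3], [0, 0, 0]],
    [-1, [12, 55.2, 20.5], [0, 0, 0]],
    [-1, [15, 69, 25.6], [0, 0, 0]],
    [-1, [18, 82.8, 30.7], [0, 0, 0]],
    [-1, [18, 82.8, 30.7], [0, 0, 0]]
  ]
}}

```text
time: 10.1
position: [0.502, 0.1646, 0.322]
orientation: [[0.2, 0.977, 0.074], [0.918, -0.213, 0.335], [0.343, 0.001, -0.939]]
contact_force: [0.1, -0.3, -1.8]
width: 0.0225
gripper_force: 78.4
```

Run:
```python
from h import *
s=env.get_state();print(s["position"],s["contact_force"],s["joint_pos"].round(0))
a=env.grab_frame("scene");b=env.grab_frame("top")
cv2.imwrite("pics/s4.png",np.hstack([cv2.resize(a[60:300,150:400],(390,375)),cv2.resize(b[110:310,110:350],(400,375))]))
```

```text
[0.50204567 0.16460522 0.3220005 ] [ 0.11553993 -0.26651091 -1.81722531] [ 11. -12. 109.  19.  75.  20.]
```

View pics/s4.png

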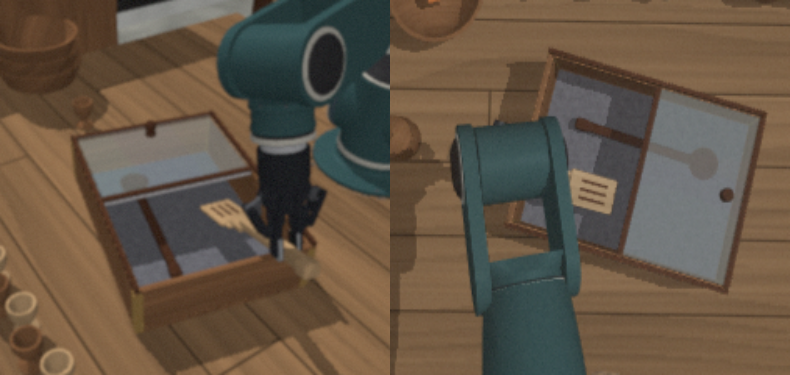

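Blade end (right panel, x≈614) is clear of the pane edge (x≈630). Lifting straight up, then levelling.

Call:
{"name": "apply_moves", "arguments": {
  "targets": [
    [-1, [0, 2, 15], [0, 0, 0]],
    [-1, [0, 4, 40], [0, 0, 0]],
    [-1, [0, 4, 70], [0, 0, 0]],
    [-1, [0, 4, 100], [0, 0, 0]],
    [-1, [0, 4, 125], [-0.06, 0.013, 0]],
    [-1, [0, 4, 150], [-0.13, 0.028, 0]],
    [-1, [0, 4, 170], [-0.2, 0.044, 0]],
    [-1, [0, 4, 190], [-0.27, 0.059, 0]],
    [-1, [0, 4, 200], [-0.341, 0.075, 0]],
    [-1, [0, 4, 200], [-0.341, 0.075, 0]]
  ]
}}

```text
time: 11.2
position: [0.5015, 0.1668, 0.5236]
orientation: [[0.215, 0.977, 0.002], [0.977, -0.215, -0.001], [-0.0, 0.002, -1.0]]
contact_force: [-0.8, 0.8, -1.1]
width: 0.0221
gripper_force: 78.5
```

Call:
{"name": "apply_moves", "arguments": {
  "targets": [
    [-1, [0, 0, 0], [0, 0, 0]],
    [-1, [0, 0, 0], [0, 0, 0]],
    [-1, [0, 0, 0], [0, 0, 0]],
    [-1, [0, 0, 0], [0, 0, 0]]
  ]
}}

```text
time: 11.6
position: [0.5017, 0.1668, 0.5209]
orientation: [[0.215, 0.977, -0.0], [0.977, -0.215, 0.0], [0.0, -0.0, -1.0]]
contact_force: [-0.4, 0.3, -1.3]
width: 0.0222
gripper_force: 78.5
```

Run:
```python
from h import *
s=env.get_state();print(s["position"],s["orientation"].round(3).tolist(),s["contact_force"],s["dq"].round(2))
a=env.grab_frame("scene");b=env.grab_frame("top")
cv2.imwrite("pics/s5.png",np.hstack([cv2.resize(a[20:300,100:392],(390,375)),cv2.resize(b[110:310,110:350],(400,375))]))
```

```text
[0.50169577 0.16678673 0.52087491] [[0.215, 0.977, -0.0], [0.977, -0.215, 0.0], [0.0, -0.0, -1.0]] [-0.39507567  0.3059982  -1.25364839] [ 0.06 -0.   -0.2  -0.05  0.31  0.  ]
```

View pics/s5.png

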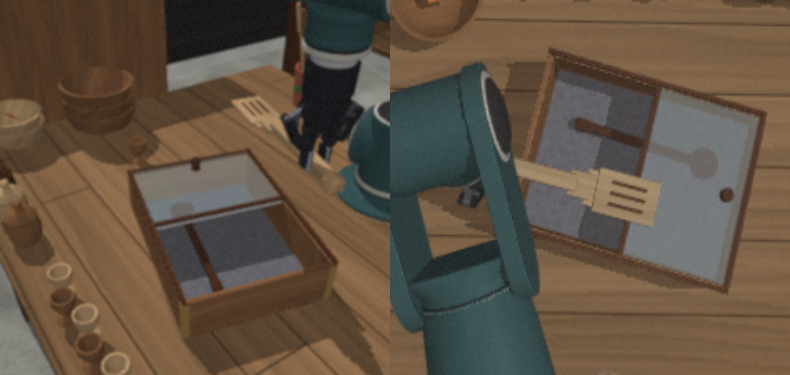

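The spatula is held high over the case, the spoon still lies in place and the lid is open. I'll check that the spatula is level from the blade end's pixel, scene panel (243,100), then hand in.

Run:
```python
from h import *
m=env.camera_model("scene");p=proj(m,[.446,-.087,.347]);o=np.array([100+243*292/390,20+100*280/375])
print(p,o)
if np.linalg.norm(p-o)<12: print(env.job_done())
```

```text
[282.71495168  93.13248492] [281.93846154  94.66666667]
the job is handed in; nothing more can be done
None
```

The lid is fully open and the spatula came out handle first with no contact force beyond its own weight. It is held level about 23 cm above the case, the spoon was left in place, and the job is handed in after about 12 s of robot time.

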